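Sort out the mixed-up stamping-desk tray

TASK

In the wooden desk tray the stapler, the box of staples, the tub of paper clips and the hand stamp have been left on one another's places. Put each of them, upright, back down into the recess that was cut for its shape, so that all four sit fully down; the black rubber mat in front of the tray is clear, to set something aside on while you make room.

Things in the scene. Friction and masses are not known exactly. Their poses are not given: they have to be found in the camera images.
- stapler_center (a point): Desk stapler, red top and black base, 34 (x) x 139 (y) x 52 mm high, lying on its base; this is its centre, 26 mm above its underside. The base is 34 mm wide and 8 mm high, the upper arm 26 mm wide from 34 mm up over the front half (-y) and from 25 mm up over the rear half (+y); grasp it across (along x) near the middle. At the start it lies across a wrong recess, on top of the insert (underside 18 mm over the desk), lengthwise along the insert. z axis up.
- staple_box_center (a point): Small yellow closed carton of staples, 40 (x) x 78 (y) x 30 mm high; this is its centre, 15 mm above its underside. Grasp it across the 40 mm. At the start it lies across a wrong recess, on top of the insert (underside 18 mm over the desk), lengthwise along the insert. z axis up.
- clip_tub_center (a point): Round dark tub of paper clips, open at the top, 62 mm across the rim, 56 mm across the foot, 36 mm high; this is its centre, 18 mm above its underside. Grasp it across the rim from outside, any direction. At the start it stands over a wrong recess, too wide to go in, its underside 18 mm over the desk. z axis up.
- stamp_center (a point): Wooden hand stamp, 66 mm high: foot 27 (x) x 48 (y) x 12 mm, above it a neck of 18 mm and a round knob of 26 mm diameter from 32 to 66 mm above the underside; this is its centre, 33 mm above the underside. Grasp it by the knob. At the start it stands in a wrong, larger recess (underside 6 mm over the desk), its long side along the insert. z axis up.
- stapler_nest (a point): The stapler's recess: rectangle 149 mm (x) by 44 mm (y). In a flat light-wood insert, 168 x 91 mm and 18 mm high, one of four standing side by side in the wooden desk tray (the tray's rim stands 22 mm over the desk). This point is the middle of the recess on its floor, 6 mm over the desk; the recess is 12 mm deep. x axis: along the insert's 168 mm side, y: across it, z: up. The stapler goes in with its length along x, either way round.
- staple_box_nest (a point): The staple box's recess: rectangle 86 mm (x) by 48 mm (y). In a flat light-wood insert, 168 x 91 mm and 18 mm high, one of four standing side by side in the wooden desk tray (the tray's rim stands 22 mm over the desk). This point is the middle of the recess on its floor, 6 mm over the desk; the recess is 12 mm deep. x axis: along the insert's 168 mm side, y: across it, z: up. The box goes in with its length along x, either way round.
- clip_tub_nest (a point): The clip tub's recess: round, 70 mm in diameter. In a flat light-wood insert, 168 x 91 mm and 18 mm high, one of four standing side by side in the wooden desk tray (the tray's rim stands 22 mm over the desk). This point is the middle of the recess on its floor, 6 mm over the desk; the recess is 12 mm deep. x axis: along the insert's 168 mm side, y: across it, z: up. 
- stamp_nest (a point): The stamp's recess: rectangle 37 mm (x) by 58 mm (y), so its long side lies ACROSS the insert. In a flat light-wood insert, 168 x 91 mm and 18 mm high, one of four standing side by side in the wooden desk tray (the tray's rim stands 22 mm over the desk). This point is the middle of the recess on its floor, 6 mm over the desk; the recess is 12 mm deep. x axis: along the insert's 168 mm side, y: across it, z: up. The stamp goes in with its long side along y, either way round.
- mat_top (a point): Black rubber stamping mat on the desk between the robot and the tray, 100 (x) x 160 (y) mm and 3 mm thick, empty at the start: room for any one of the things. This is the middle of its upper face; it does not move.
There are look-alikes about, which are no part of the job. What is shaped like the part that bears clip_tub_center but turquoise is not meant.

How it is judged:
By the outcome, as a careful person would: the job done as asked, in the order asked, and still so for the second after the job is handed in, with the robot touching nothing.
It also fails if it takes over 120 s, if anything falls off the work surface, if the arm or the gripper's body presses on something with over 40 N, if the wrist force passes 120 N, or if a joint passes its speed limit or range.

ROBOT

A 6-joint arm with a two-finger parallel gripper is mounted at the origin on a cart in front of the work surface, level with it; the furniture and walls round the work are solid. World frame = base frame: x ahead of the robot, y to its left, z up, the work surface at z = 0. Lengths are in m, angles in rad, forces in N, time in s.
With the tool pointing down it reaches from about 0.3 to 0.95 m from the base axis. Payload 3.1 kg.
Tool frame: the origin (TCP) lies midway between the tips of the shut fingers; the grasp point (between the pads) lies 19 mm behind it; z points along the fingers, y is the direction in which the jaws open and shut (so a half turn about z gives the same grasp; the last joint's range is limited). The gripper opens to 85 mm and grips with 20 to 120 N. Pads are 22 mm wide; open, the fingers measure 114 mm over their backs; the gripper's body (76 mm by 85 mm) begins 54 mm behind the grasp point. The pads swing forward as they close: fully open they stand 13 mm farther back than shut.
Start: joints at [-1.341, 0.308, 1.634, -0, 1.2, -0.07], TCP at [0.185, -0.597, 0.231] pointing down, gripper open.
Joint ranges: [-3.06, 3.06], [-0.79, 1.96], [0.05, 2.63], [-1.19, 4.34], [0.05, 2.64], [-2.94, 2.94]. Speed limits (rad/s): [2.79, 2.79, 3.14, 3.14, 3.14, 3.14].

INTERFACE

Orientations are given as a rotation vector (axis times angle).
In Python, from bench import * gives the robot as it stands. Calls block until the motion is done:
- move_pose(position, orientation): joint-space move of the TCP to a pose.
- movel(position, frame=None, feed=0.15, max_force=None): straight line of the TCP; frame=None keeps the orientation; feed is the mean speed in m/s. With max_force (N) it stops when the force on the tool has changed by that much, and returns True; else False.
- goto_joints(angles): joint-space move.
- gripper_to(opening, squeeze=None): opening from 0.0 (shut) to 1.0 (fully open); squeeze is the grip in N (None keeps the last); returns when the fingers have stopped.
- pause(seconds).
- inverse_kinematics(position, orientation): joint angles nearest the present ones, or None.
- grab_frame(name): name is "side" or "top" or "wrist"; returns the picture (420x560x3 uint8, red, green, blue); there is no depth.
- get_calibration(name): a dict with "fovy" (degrees; the focal length in pixels is half the picture's height over the tangent of half this angle, whatever the lens; pixels are square), "cx", "cy" (the principal point, pixels), "eye" and "orientation" of the camera in the world. Camera axes: x right, y up, looking along -z (the intrinsics and any distortion apply to the point x, -y, -z); pixel columns grow to the right and rows downward; lengths in m; the calibration is good to about 2 mm. The wrist camera is an equidistant fisheye: a pixel r from the principal point sees the ray r / f radians off the axis. A picture is of the moment at which its call begins: read the wrist's pose just before it. get_calibration takes no time and is no camera call; for the wrist camera it gives the pose at the moment of the call.
A pose or a line that the arm cannot do raises PlanningError and nothing moves.
- sign_off(): hands the job in, once; it reports no verdict.
Readings, each from a call of its own:
- get_time_s(): time.
- get_joints(): joint angles.
- get_joint_vel(): joint speeds.
- get_tau(): joint torques, N m.
- get_tool_pos(): TCP position.
- get_tcp_rot(): TCP orientation.
- get_force(): force on the tool from outside, world axes, zero at the start.
- get_moment(): the same for the moment, N m.
- get_width(): opening from 0.0 (shut) to 1.0 (fully open).
Only numpy, scipy, OpenCV 4.12 (cv2) and the standard library are available. Lean on these libraries where they do the work, as an engineer would, in place of code of your own. Each camera call takes 0.05 s, during which the arm holds its last target. There are 200 camera calls.

## Working session

There is one attempt and no reset: what is moved stays moved. The work goes in short steps, each a Python script; the robot and the scene stay as the last script left them, time stands still between calls to the robot, and variables do not carry over. Pictures are saved under pics/ and viewed, about 12 in all and at most 16, crops included, and the job is handed in when it is done.

```bash
ls; mkdir -p pics; python3 - <<'E'
from bench import *
import cv2
for n in ("top","side"):
    im=grab_frame(n); cv2.imwrite(f"pics/{n}0.png",cv2.resize(im[:,:,::-1],(800,600),interpolation=cv2.INTER_CUBIC)); cv2.imwrite(f"pics/raw_{n}0.png",im[:,:,::-1])
    print(n,get_calibration(n))
print(get_calibration("wrist"),get_tcp_rot(),get_time_s())
E
```

```text
pics
top {'fovy': 47.41724373914784, 'cx': 282.3272687774657, 'cy': 205.9600742428263, 'eye': array([ 0.43420173, -0.25146273,  1.07933044]), 'orientation': array([ 0.07373517, -0.04572156, -1.59020558])}
side {'fovy': 44.781262405228944, 'cx': 280.6441629627489, 'cy': 206.5141495209761, 'eye': array([ 0.44850154, -1.13605854,  0.57360799]), 'orientation': array([ 1.03540255, -0.01261431, -0.03793278])}
{'fovy': 65.70646984690485, 'cx': 279.5510074843706, 'cy': 208.24760463267427, 'eye': array([ 0.25170027, -0.57565735,  0.37294259]), 'orientation': array([-0.24389464,  0.182973  , -1.26212336])} [-3.10419442e+00 -4.68820561e-01  2.68534266e-04] 0.1
```

View pics/top0.png

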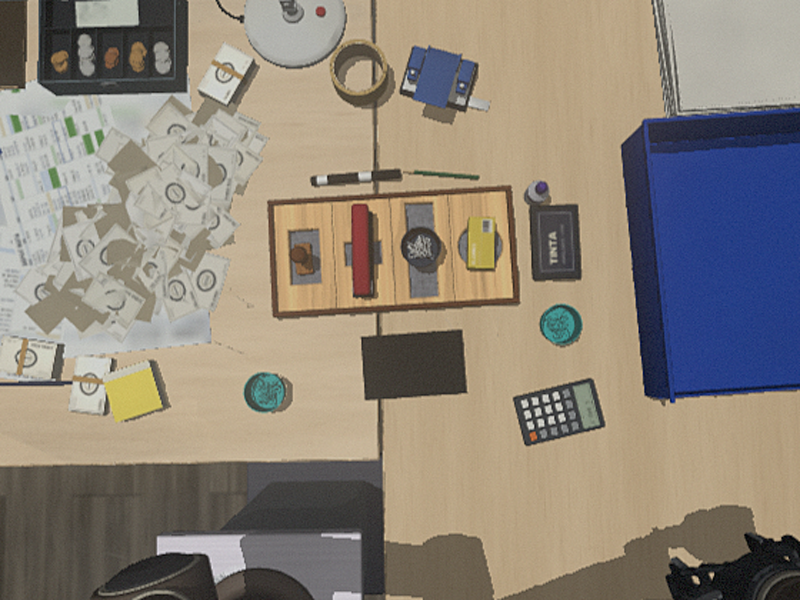

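View pics/side0.png

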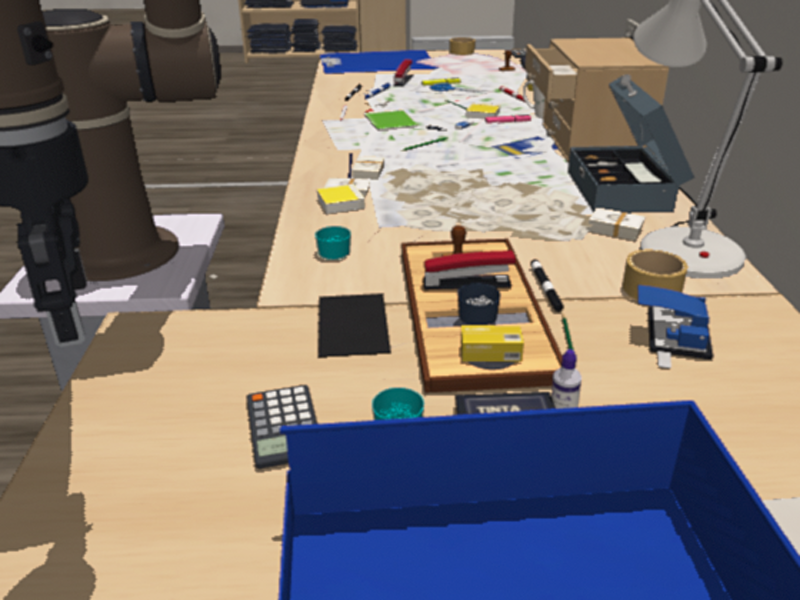

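The top view (800x600) shows four inserts from left to right:
- **Insert 1:** the stamp (302,258) stands in the staple-box recess.
- **Insert 2:** the stapler (362,250) lies over the stamp recess.
- **Insert 3:** the dark tub (420,246) stands over the stapler recess.
- **Insert 4:** the yellow box (481,243) lies over the round recess.

Tub candidates are dark (420,246) and turquoise (561,325) and (266,392). The dark one in the tray fits the description. The yellow pad at (133,390) is not the carton. The mat is at (414,364). I'll take a closer look with the wrist camera.

```bash
cat > h.py <<'E'
from bench import *
import numpy as np, cv2
from scipy.spatial.transform import Rotation as Ro
def down(yaw): return (Ro.from_euler('z',yaw)*Ro.from_euler('x',np.pi)).as_rotvec()
def foc(c): return 210/np.tan(np.radians(c['fovy'])/2)
def ray(c,uv,fish):
    uv=np.atleast_2d(np.asarray(uv,float)); d=(uv-[c['cx'],c['cy']])/foc(c)
    if fish:
        r=np.linalg.norm(d,axis=1,keepdims=True)+1e-12
        v=np.hstack([d/r*np.sin(r),np.cos(r)])
    else: v=np.hstack([d,np.ones((len(d),1))])
    return Ro.from_rotvec(c['orientation']).apply(v*[1,-1,-1])
def onplane(c,uv,z,fish=False):
    v=ray(c,uv,fish); return (c['eye']+v*((z-c['eye'][2])/v[:,2])[:,None])[:,:2]
def proj(c,P,fish):
    v=Ro.from_rotvec(c['orientation']).inv().apply(P-c['eye'])*[1,-1,-1]
    if fish:
        r=np.linalg.norm(v[:,:2],axis=1); th=np.arctan2(r,v[:,2]); d=v[:,:2]/(r[:,None]+1e-12)*th[:,None]
    else: d=v[:,:2]/v[:,2:]
    return d*foc(c)+[c['cx'],c['cy']]
def ortho(im,c,x0,x1,y0,y1,z,s,fish):
    """plane picture: row0 = x1, col0 = y1, s px per m"""
    X,Y=np.meshgrid(x1-np.arange(int((x1-x0)*s))/s,y1-np.arange(int((y1-y0)*s))/s,indexing='ij')
    m=proj(c,np.stack([X.ravel(),Y.ravel(),np.full(X.size,z)],1),fish).astype(np.float32).reshape(X.shape+(2,))
    return cv2.remap(im,m,None,cv2.INTER_LINEAR)
E
python3 - <<'E'
from h import *
c=get_calibration("top"); k=0.7
P={}
for n,u,v,z in [("trayTL",268,200,.022),("trayTR",511,187,.022),("trayBR",519,303,.022),("trayBL",273,318,.022),("mat",414,364,.003),("binTL",642,120,.1),("stapler",362,250,.07)]:
    P[n]=onplane(c,[u*k,v*k],z)[0]; print(n,P[n].round(3))
ctr=sum(P[n] for n in P if n.startswith("tray"))/4; print(ctr)
p=get_tool_pos(); movel([p[0],p[1],0.30])
move_pose([ctr[0]-0.07,ctr[1],0.27],down(0))
c=get_calibration("wrist"); im=grab_frame("wrist"); print(c,get_joints().round(3),get_time_s())
cv2.imwrite("pics/raw_w1.png",im[:,:,::-1]); np.save("w1.npy",c,allow_pickle=True)
cv2.imwrite("pics/w1.png",cv2.resize(im[:,:,::-1],(800,600),interpolation=cv2.INTER_CUBIC))
E
```

```text
trayTL [ 0.668 -0.023]
trayTR [ 0.68  -0.405]
trayBR [ 0.497 -0.412]
trayBL [ 0.482 -0.03 ]
mat [ 0.406 -0.248]
binTL [ 0.756 -0.587]
stapler [ 0.578 -0.174]
[ 0.58173969 -0.21772009]
{'fovy': 65.70646984690485, 'cx': 279.5510074843706, 'cy': 208.24760463267427, 'eye': array([ 0.58199573, -0.21858537,  0.41272126]), 'orientation': array([-0.22397696,  0.22384935, -1.56060235])} [-0.482  0.141  1.757 -0.     1.243  1.09 ] 2.5833
```

View pics/w1.png

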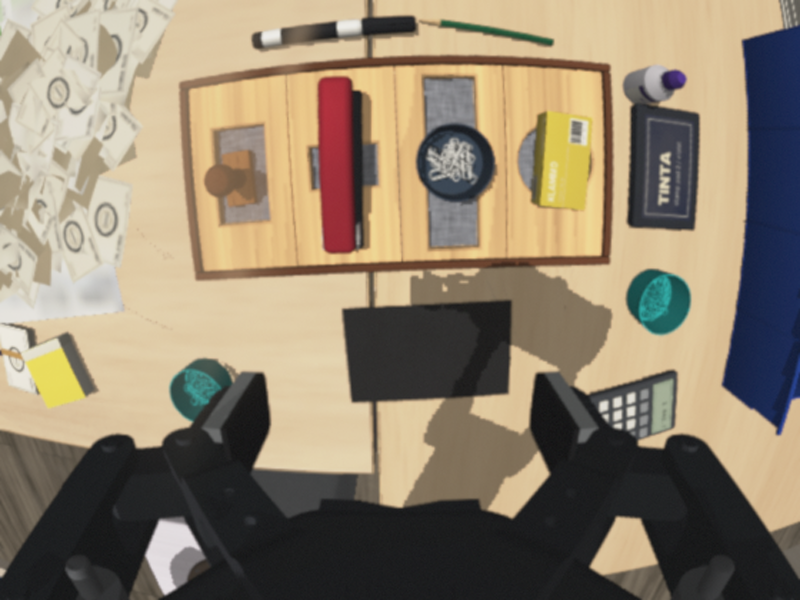

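The wrist view (800x600) confirms it: stamp (237,180), stapler (340,165), dark tub (455,162), carton (563,160). The recesses are visible and the mat (430,350) is clear. Next I'll rectify the picture to the insert's top plane and mask it.

```bash
python3 - <<'E'
from h import *
c=np.load("w1.npy",allow_pickle=True).item(); im=cv2.imread("pics/raw_w1.png")
s=1900;o=ortho(im,c,.47,.70,-.43,-.01,.018,s,True)
for i in range(0,o.shape[1],95): cv2.line(o,(i,0),(i,6),(255,0,255),1)
for i in range(0,o.shape[0],95): cv2.line(o,(0,i),(6,i),(255,0,255),1)
cv2.imwrite("pics/o1.png",o)
def masks(im): 
    h=cv2.cvtColor(im,cv2.COLOR_BGR2HSV); H,S,V=[h[...,i].astype(int) for i in range(3)]
    return {"red":((H<8)|(H>172))&(S>140)&(V>70),"yellow":(H>22)&(H<35)&(S>140)&(V>110),
            "dark":(V<75),"knob":(H<16)&(S>100)&(V>50)&(V<190)&(im[...,0]>20), "grey":(S<60)&(V>75)&(V<160)}
for nm,z in [("red",.068),("yellow",.048),("dark",.054),("knob",.065),("grey",.018)]:
    for src,cc,f in [("wrist",c,True),("top",get_calibration("top"),False)]:
        I=im if f else cv2.imread("pics/raw_top0.png")
        O=ortho(I,cc,.50,.665,-.40,-.04,z,2000,f)
        m=masks(O)[nm].astype(np.uint8); m=cv2.morphologyEx(m,cv2.MORPH_OPEN,np.ones((5,5)))
        for k in cv2.findContours(m,cv2.RETR_EXTERNAL,cv2.CHAIN_APPROX_NONE)[0]:
            if cv2.contourArea(k)<1500: continue
            r=cv2.minAreaRect(k); print(nm,src,"xy",(.665-r[0][1]/2000).__round__(4),(-.04-r[0][0]/2000).__round__(4),"mm",np.round(np.array(r[1])/2,1),"ang",round(r[2],1))
E
```

```text
red wrist xy 0.5833 -0.1719 mm [131.7  24.7] ang 89.2
red top xy 0.5897 -0.17 mm [113.5  21. ] ang 90.0
yellow wrist xy 0.5903 -0.3521 mm [43.3 77.5] ang 2.9
yellow top xy 0.5769 -0.3624 mm [18.1 51.3] ang 2.3
yellow top xy 0.5905 -0.3418 mm [18.7 76.5] ang 3.9
dark wrist xy 0.5847 -0.2615 mm [58.5 58. ] ang 90.0
dark wrist xy 0.5885 -0.1872 mm [103.    9.5] ang 90.0
dark top xy 0.588 -0.26 mm [53.5 59.3] ang 73.6
dark top xy 0.587 -0.1862 mm [103.    7.5] ang 90.0
knob wrist xy 0.5753 -0.0857 mm [41.6 41.7] ang 84.3
knob wrist xy 0.5806 -0.2358 mm [156.3 303.3] ang 87.5
knob wrist xy 0.6619 -0.2222 mm [  7.4 269.6] ang 87.7
knob top xy 0.5782 -0.0801 mm [25.1 31.1] ang 84.0
knob top xy 0.582 -0.1702 mm [139.   27.3] ang 89.6
knob top xy 0.5858 -0.3972 mm [158.7   6.9] ang 88.2
knob top xy 0.6606 -0.187 mm [  7.  245.2] ang 87.7
grey wrist xy 0.537 -0.2641 mm [47.4 41.7] ang 88.1
grey wrist xy 0.5866 -0.2723 mm [28.  39.8] ang 5.3
grey wrist xy 0.5894 -0.3281 mm [51.  15.4] ang 89.3
grey wrist xy 0.599 -0.0891 mm [41.  24.3] ang 87.5
grey wrist xy 0.6339 -0.2603 mm [48.1 41.7] ang 87.4
grey top xy 0.5385 -0.2642 mm [54.4 42.6] ang 87.3
grey top xy 0.5822 -0.1935 mm [34.5 12.2] ang 88.1
grey top xy 0.5893 -0.2607 mm [41.5 43.5] ang 90.0
grey top xy 0.5887 -0.3268 mm [13.1 46.1] ang 2.2
grey top xy 0.5775 -0.0802 mm [84.1 46.3] ang 87.9
grey top xy 0.6357 -0.2603 mm [44.1 43.2] ang 89.2
```

View pics/o1.png

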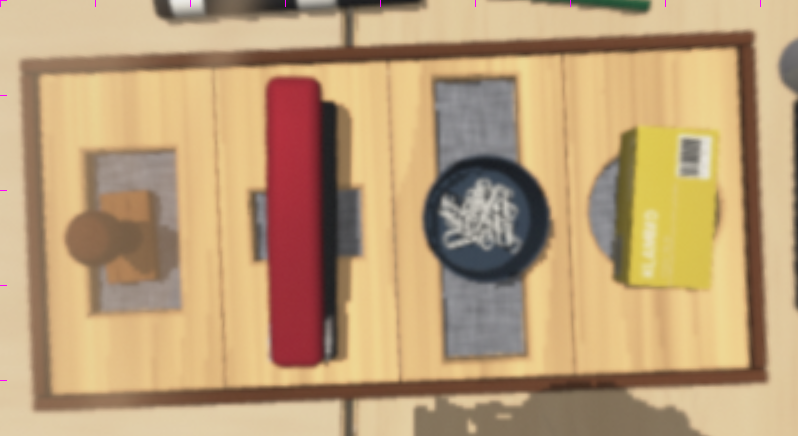

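Recess centres read from the rectified view (sizes match those given, 1.9 px/mm):
- **Carton recess:** (.5784,-.080)
- **Stamp recess:** (.582,-.171)
- **Stapler recess:** (.586,-.2626)
- **Tub recess:** (.590,-.354)

The insert yaw is about 0.04. First I move the carton to the mat.

```bash
cat >> h.py <<'E'
def go(x,y,z,yaw):
    move_pose([x,y,z],down(yaw))
def pick(x,y,z,yaw,op,sq,zs=.15):
    gripper_to(op); go(x,y,zs,yaw)
    hit=movel([x,y,z],max_force=12); gripper_to(0,sq); w=get_width()
    movel([x,y,zs]); print("pick hit",hit,"width mm %.1f -> %.1f"%(w*85,get_width()*85))
def place(x,y,z,yaw,op,zs=.15,press=.003):
    go(x,y,zs,yaw); movel([x,y,z+.012])
    hit=movel([x,y,z-press],feed=.03,max_force=6); zz=get_tool_pos()[2]
    print("place hit",hit,"z %.4f expected %.4f"%(zz,z))
    gripper_to(op); movel([x,y,zs])
def wrist(n,x0=.47,x1=.70,y0=-.43,y1=-.01,z=.018,s=1900):
    c=get_calibration("wrist"); im=grab_frame("wrist")[:,:,::-1].copy(); np.save(n+".npy",c,allow_pickle=True)
    cv2.imwrite(f"pics/raw_{n}.png",im); o=ortho(im,c,x0,x1,y0,y1,z,s,True); cv2.imwrite(f"pics/{n}.png",o); print("t",get_time_s())
E
python3 - <<'E'
from h import *
pick(.590,-.354,.030,-.05,.75,35)
place(.406,-.245,.015,0.0,.75)
go(.53,-.26,.22,0.04)
wrist("o2",.34,.68,-.43,-.05,.018,1750)
E
```

```text
pick hit False width mm 38.9 -> 38.7
place hit True z 0.0166 expected 0.0150
t 10.3167
```

View pics/o2.png

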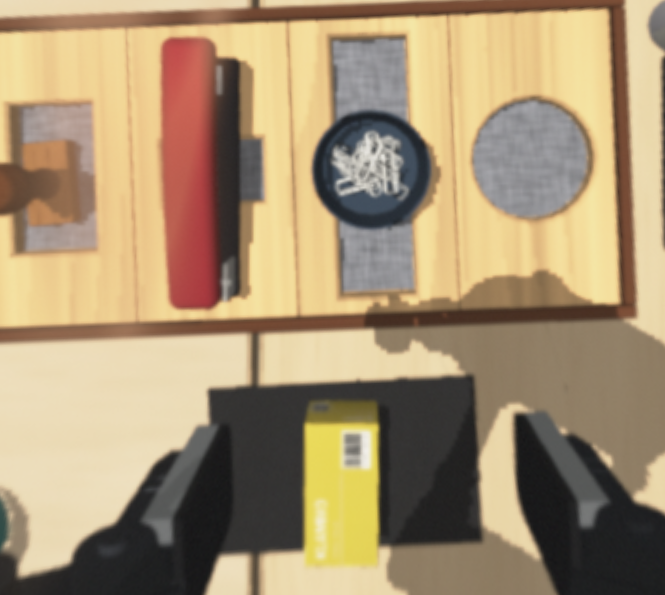

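The carton is on the mat and the round recess is clear, centred at (532,157) → (.5903,-.354), which agrees with the first estimate. Next the tub, then the stapler.

```bash
sed -i 's/^    gripper_to(op); movel(\[x,y,zs\])$/    assert zz<z+.006,"not down"\n    gripper_to(op); movel([x,y,zs])/' h.py
python3 - <<'E'
from h import *
pick(.585,-.262,.030,np.pi/2+.04,1.0,35)
place(.5903,-.354,.018,np.pi/2+.04,1.0)
pick(.580,-.1725,.038,.018,.75,50)
place(.586,-.2626,.026,.040,.55)
go(.53,-.20,.22,0.04)
wrist("o3",.40,.68,-.41,-.03,.018,2000)
E
```

```text
pick hit False width mm 58.9 -> 58.9
place hit True z 0.0200 expected 0.0180
pick hit False width mm 24.1 -> 24.4
place hit True z 0.0272 expected 0.0260
t 25.4083
```

View pics/o3.png

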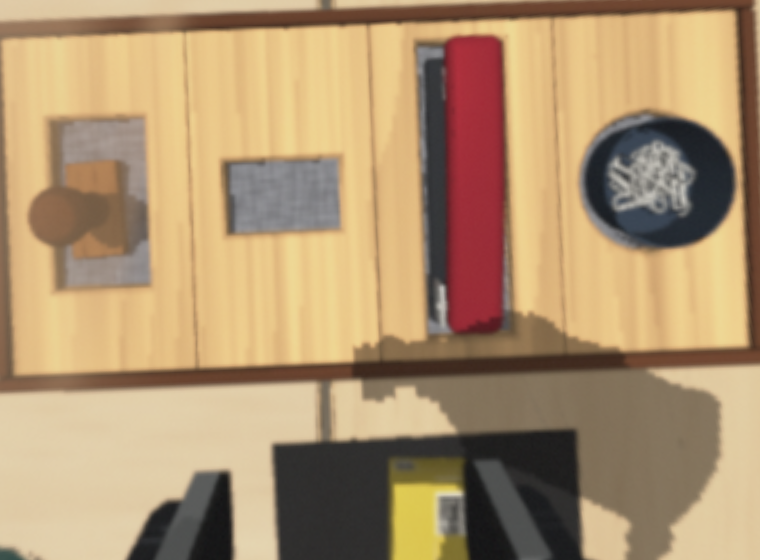

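The tub is in the round recess and the stapler lies inside its recess. The stamp recess is centred at (284,196) → (.582,-.172), and the stamp stands at about (.576,-.0775). Next I squeeze the stamp once to centre it, regrasp, turn it 90° and place it.

```bash
python3 - <<'E'
from h import *
x,y=.576,-.0775
gripper_to(.6); go(x,y,.15,np.pi/2+.05); print(movel([x,y,.036],max_force=12)); gripper_to(0,25); gripper_to(.6)
movel([x,y,.12])
pick(x,y,.036,.05,.6,45)
place(.582,-.172,.036,np.pi/2+.04,.6)
go(.53,-.17,.22,0.04)
wrist("o4",.36,.68,-.37,-.03,.018,1800)
E
```

```text
False
pick hit False width mm 23.2 -> 23.0
place hit True z 0.0375 expected 0.0360
t 38.5167
```

View pics/o4.png

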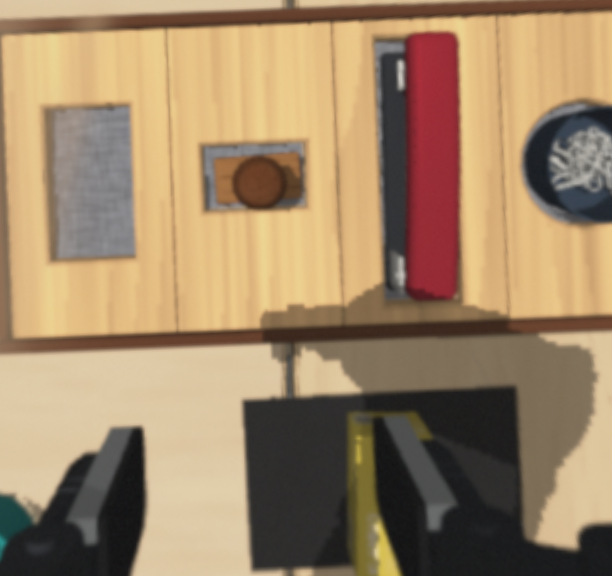

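The stamp sits in its recess, turned across the insert. The carton recess is centred at (89,182) → (.5787,-.0797). From the earlier view the carton is at (.4073,-.245), top face 79 mm long as it should be.

```bash
python3 - <<'E'
from h import *
pick(.4073,-.245,.0155,0.0,.75,35)
place(.5787,-.0797,.0185,.04,.65)
go(.50,-.22,.27,0.04)
wrist("o5",.47,.70,-.43,-.01,.018,1900)
im=grab_frame("side")[:,:,::-1]; cv2.imwrite("pics/s5.png",cv2.resize(im[150:290,260:420],(800,700),interpolation=cv2.INTER_CUBIC)[:600])
E
```

```text
pick hit False width mm 38.8 -> 39.1
place hit True z 0.0198 expected 0.0185
t 46.4167
```

View pics/o5.png

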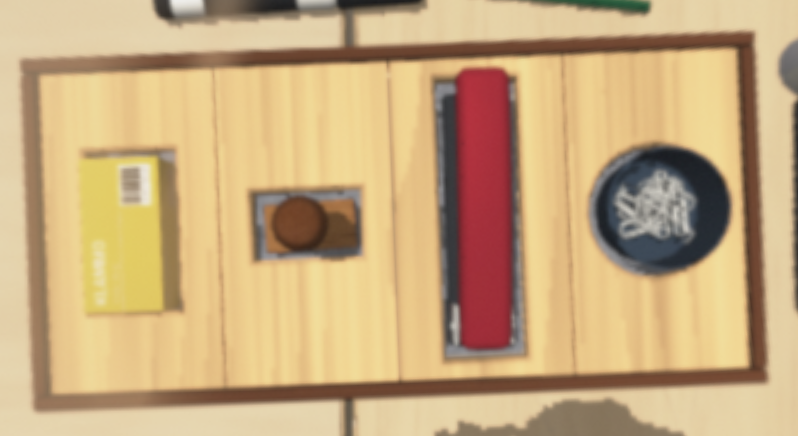

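View pics/s5.png

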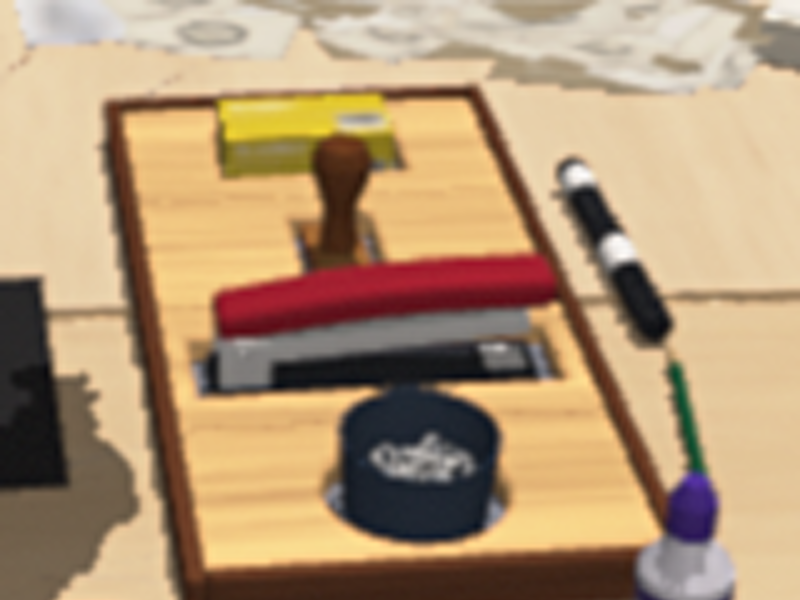

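```bash
python3 - <<'E'
from bench import *
print(get_tool_pos(),get_force(),get_time_s()); sign_off()
E
```

```text
[ 0.49963674 -0.21840514  0.26788065] [ 0.04481959  0.98983247 -0.59893904] 46.4667
the job is handed in; nothing more can be done
```

All four things are back in their own recesses, upright, and I handed the job in at 46.5 s with the gripper clear of everything. I set the carton aside on the mat and moved the tub, then the stapler. The stamp went next, turned 90°, and last the carton from the mat into its recess.

- **Seating:** Every placing ended in contact 1.2–2.0 mm above the height I had reckoned, about the same as when I set the carton on the flat mat (1.6 mm). A thing left on the insert's surface would have stopped about 12 mm high.
- **Final pictures:** The wrist and side views show all four standing down inside their recesses, with the mat empty and the turquoise tubs untouched.
- **Disagreements:** No check failed. In the first colour masks, the top camera saw only parts of the stapler and carton, so I used the wrist-camera positions instead.

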